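# Find the tired bag clip

## Task

Pull the test card straight out of each of the two bag clips while the clips sit in the green bracket, feel which clip grips more weakly, and put both cards in the wooden tray. Once both cards are out, put the weaker clip in the grey bin and leave the stronger one sitting in its place in the bracket. Do not disturb the pot, gourd or canister.

Things in the scene. Friction and masses are not known exactly. Their poses are not given: they have to be found in the camera images.
- bracket: fixed green steel bracket. Origin under its plate, midway between two pockets (clip origins at y = +-55 mm). Plate x -140 to +60, y +-82, 8 mm thick. Per pocket two posts (x -30 to -21, 38 mm above the plate, 22 mm apart) stop the clip's housing against a pull to -x; ribs 10 mm high beside and behind it (1 to 1.5 mm play). Back lip 28 mm high
- clip_a: sprung orange bag clip with black jaws, on edge, about 110 g. Origin: under the middle of its housing; z up, x from jaws to tails. Housing: solid block 40 (x) x 30 (y) x 50 mm (z) over the origin, to be taken from above across y. Jaws reach x = -63 mm (within 9 mm of the middle plane, z 10 to 42), tails x = +50 (within 14). Sits loose in a bracket pocket, lifts straight up. Both clips look alike
- clip_b: sprung orange bag clip with black jaws, on edge, about 110 g. Origin: under the middle of its housing; z up, x from jaws to tails. Housing: solid block 40 (x) x 30 (y) x 50 mm (z) over the origin, to be taken from above across y. Jaws reach x = -63 mm (within 9 mm of the middle plane, z 10 to 42), tails x = +50 (within 14). Sits loose in a bracket pocket, lifts straight up. Both clips look alike
- jaws_a (a point): middle between clip_a's black pads, at x = -50, z = 26 mm in its frame; pads span x = -62 to -38 and clamp the card across y. One of the two clips has a tired spring: it lets its card slip at roughly 3 N of straight pull, the good one at roughly 10 N (each 25 percent more or less). Which is which cannot be seen
- jaws_b (a point): middle between clip_b's black pads, at x = -50, z = 26 mm in its frame; pads span x = -62 to -38 and clamp the card across y. One of the two clips has a tired spring: it lets its card slip at roughly 3 N of straight pull, the good one at roughly 10 N (each 25 percent more or less). Which is which cannot be seen
- card_a: stiff test card, blue with a white band, 90 (x) x 5 (y) x 56 mm (z), 30 g. Origin: middle of its lower long edge; x along its length, z up. At the start it stands upright on the bracket plate, in line with clip_a, its +x end 22 mm deep between the pads, the other 68 mm free towards the robot; a straight pull along the clip's -x frees it
- card_b: stiff test card, blue with a white band, 90 (x) x 5 (y) x 56 mm (z), 30 g. Origin: middle of its lower long edge; x along its length, z up. At the start it stands upright on the bracket plate, in line with clip_b, its +x end 22 mm deep between the pads, the other 68 mm free towards the robot; a straight pull along the clip's -x frees it
- card_a_mid (a point): centre of card_a, 28 mm above its lower edge
- card_b_mid (a point): centre of card_b, 28 mm above its lower edge
- tray: wooden tray for the cards, fixed, open on top, 170 x 170 x 28 mm outside, walls and floor 6 mm; origin under its centre, z up
- bin: grey plastic bin for the weak clip, fixed, open on top, 170 x 170 x 55 mm outside, walls and floor 4 mm; origin under its centre, z up
- pot: bystander: red ceramic pot with lid, 84 mm across, 88 mm high, on the lazy Susan (whose top is 42 mm above the worktop); origin under its centre
- gourd: bystander: dark wooden gourd with a steel straw, 76 mm across, 82 mm high (straw to 168), on the lazy Susan; origin under its centre
- canister: bystander: stainless canister with press button, 85 mm across, 118 mm high, on the worktop; origin under its centre
Things that resemble listed ones, but are neither listed nor needed, are in the scene too. Leave any orange or pink look-alike of the card_b alone. Leave any turquoise look-alike of the clip_a alone.

How it is judged:
On the way, in this order (a step that is already met when the one before it is completed fails the run):
1. both cards have been pulled clear of their clips while both clips sit in their pockets (distance between card_a_mid and jaws_a above 0.07 m and distance between card_b_mid and jaws_b above 0.07 m and distance of each of clip_a, clip_b from where it was at the start of the episode below 0.012 m and angle between each of clip_a, clip_b's own z axis and vertical below 0.2 rad), for 0.1 s.
2. the weaker clip is in the bin (x of clip_a in the frame of bin between -0.081 and 0.081 m and y of clip_a in the frame of bin between -0.081 and 0.081 m and z of clip_a in the frame of bin between 0 and 0.055 m), for 0.2 s.
At the end, for the whole second after the job is handed in: weaker clip in the grey bin (origin within its walls, under 50 mm above its underside); stronger clip upright in its own pocket, within 12 mm of its start; centres of both cards within the tray's walls, under 60 mm above its underside; all four at rest (x of clip_a in the frame of bin between -0.081 and 0.081 m and y of clip_a in the frame of bin between -0.081 and 0.081 m and z of clip_a in the frame of bin between 0 and 0.05 m and distance of clip_b from where it was at the start of the episode below 0.012 m and angle between clip_b's own z axis and vertical below 0.2 rad and x of card_a_mid in the frame of tray between -0.085 and 0.085 m and y of card_a_mid in the frame of tray between -0.085 and 0.085 m and z of card_a_mid in the frame of tray between 0 and 0.06 m and x of card_b_mid in the frame of tray between -0.085 and 0.085 m and y of card_b_mid in the frame of tray between -0.085 and 0.085 m and z of card_b_mid in the frame of tray between 0 and 0.06 m and linear speed of each of clip_a, clip_b, card_a, card_b below 0.02 m/s); the robot touches nothing.
It fails at once if the pot is shifted by more than 25 mm or tipped over (distance of pot from where it was at the start of the episode above 0.025 m or angle between pot's own z axis and vertical above 0.4 rad).
It fails at once if the gourd is shifted by more than 25 mm or tipped over (distance of gourd from where it was at the start of the episode above 0.025 m or angle between gourd's own z axis and vertical above 0.4 rad).
It fails at once if the canister is shifted by more than 25 mm or tipped over (distance of canister from where it was at the start of the episode above 0.025 m or angle between canister's own z axis and vertical above 0.4 rad).
It also fails if it takes over 72 s, if anything falls off the work surface, if the arm or the gripper's body presses on something with over 40 N, if the wrist force passes 120 N, or if a joint passes its speed limit or range.

## Robot

A 7-joint arm with a two-finger parallel gripper is mounted at the origin on the work surface. World frame = base frame: x ahead of the robot, y to its left, z up, the work surface at z = 0. Lengths are in m, angles in rad, forces in N, time in s.
With the tool pointing down it reaches from about 0.425 to 0.825 m from the base axis. Payload 3.6 kg.
Tool frame: the origin (TCP) lies on the centre line of the jaws, within the pads' length; the fingertips stand 25 mm ahead of it and the grasp point (between the pads) lies 6 mm ahead of it; z points along the fingers, y is the direction in which the jaws open and shut (so a half turn about z gives the same grasp; the last joint's range is limited). The gripper opens to 85 mm and grips with 20 to 120 N. Pads are 22 mm wide; open, the fingers measure 114 mm over their backs; the gripper's body (76 mm by 85 mm) begins 54 mm behind the grasp point. The pads swing forward as they close: fully open they stand 13 mm farther back than shut.
Start: joints at [1.105, 0.615, -0.013, 1.423, 0.008, 1.103, -0.04], TCP at [0.276, -0.588, 0.256] pointing down, gripper open.
Joint ranges: [-3.12, 3.12], [-0.3, 2.06], [-1.34, 1.32], [0.26, 2.42], [-1.36, 4.5], [0.01, 1.98], [-2.84, 2.84]. Speed limits (rad/s): [2.79, 2.79, 3.14, 3.14, 3.14, 3.14, 3.14].

## Interface

Orientations are given as a rotation vector (axis times angle).
In Python, from station import ctrl gives the robot as it stands.
- The arm moves only by the shell command python3 -m creep 'ROWS'. ROWS is JSON, a list of rows, each an object with "rotation": the turn, a rotation vector about the tool's x, y, z in rad, a list of three; "translation": the shift along the tool's x, y, z in mm, a list of three; "hand": the closure in counts, from 0 (fully open) to 255 (shut). In form: [{"rotation": [ax, ay, az], "translation": [tx, ty, tz], "hand": hand}, ...]. A call has exactly 10 rows; each row is the pose to reach, as a shift and turn from the pose commanded when the call began, along the tool's axes at that moment; what a row does not reach only later rows make up. A row lasts 1/10 s, in which the tool goes at most 50 mm and 8.59 degrees, less where a joint would pass 70% of its speed; a pose out of reach is approached as far as the arm can. A call with a gripper value outside its range is refused whole. The fingers move at their own pace and stop on an object; the grip force is fixed at half the most. Time passes only in rows, so rows that repeat a pose let the fingers close, or fill a call up. It gives the time, the measured TCP pose, the force and the opening at its end, in the units of the state.
- ctrl.get_obs(): the state, without advancing time (a new reading comes with each control period).
- ctrl.snapshot(name): name is "scene" or "top" or "wrist"; returns (picture, depth): 420x560x3 uint8, red, green, blue; 420x560 float32, m along the optical axis (not along the pixel's ray), 0 where there is no reading.
- ctrl.camera_info(name): a dict with "mtx" (3x3 intrinsics, pixels), "origin" and "rotation" of the camera in the world. Camera axes: x right, y up, looking along -z (the intrinsics and any distortion apply to the point x, -y, -z); pixel columns grow to the right and rows downward; lengths in m; the calibration is good to about 2 mm. A picture is of the moment at which its call begins: read the wrist's pose just before it. camera_info takes no time and is no camera call; for the wrist camera it gives the pose at the moment of the call.
- ctrl.hand_in(): hands the job in, once; it reports no verdict.
The state is a dict: "clock": time; "q": joint angles; "qd": joint speeds; "joint_efforts": joint torques, N m; "eef_pos": TCP position; "tcp_rot": TCP orientation; "ft_force": force on the tool from outside, world axes, zero at the start; "torque": the same for the moment, N m; "grip_width": finger opening in m.
Only numpy, scipy, OpenCV 4.12 (cv2) and the standard library are available. Lean on these libraries where they do the work, as an engineer would, in place of code of your own. Each camera call takes 0.05 s, during which the arm holds its last target. There are 200 camera calls.

## Working session

There is one attempt and no reset: what is moved stays moved. The work goes in short steps, Python scripts to look and compute and a shell command to move; the robot and the scene stay as the last step left them, time stands still between calls to the robot, and variables do not carry over. Pictures are saved under pics/ and viewed, about 8 in all and at most 12, crops included, and the job is handed in when it is done.

```bash
mkdir -p pics; cat > h.py <<'E'
import numpy as np,cv2
from station import ctrl
from scipy.spatial.transform import Rotation as R
np.set_printoptions(precision=4,suppress=True)
def snap(n,f=None):
    ci=ctrl.camera_info(n); p,d=ctrl.snapshot(n)
    if f: cv2.imwrite('pics/'+f,p[:,:,::-1])
    return p,d,ci
def cloud(d,ci):
    K=np.array(ci['mtx']);v,u=np.mgrid[:d.shape[0],:d.shape[1]]
    r=np.dstack([(u-K[0,2])/K[0,0],-(v-K[1,2])/K[1,1],-np.ones_like(u,float)])*d[...,None]
    Rm=np.array(ci['rotation']); Rm=Rm if Rm.shape==(3,3) else R.from_rotvec(Rm).as_matrix()
    return r@Rm.T+np.array(ci['origin'])
E
python3 - <<'E'
from h import *
o=ctrl.get_obs();print(o)
for n in("scene","top"):
    p,d,ci=snap(n,n+'1.png');print(n,ci);np.savez(n+'1.npz',p=p,d=d,w=cloud(d,ci))
E
```

```text
{'clock': 0.0, 'q': array([ 1.1056,  0.6159, -0.0127,  1.4249,  0.0081,  1.1034, -0.0404]), 'qd': array([-0.0006, -0.0004, -0.0019, -0.0008,  0.0005,  0.001 ,  0.0007]), 'joint_efforts': array([ -0.0009, -46.9211,   0.259 , -17.1035,   0.01  ,   0.0097,
        -0.    ]), 'eef_pos': array([ 0.2759, -0.5878,  0.2551]), 'tcp_rot': array([-3.0638, -0.6832,  0.0009]), 'ft_force': array([-0.6232,  0.2241,  0.2287]), 'torque': array([0.0143, 0.0633, 0.0027]), 'grip_width': 0.08558287103223314}
scene {'mtx': array([[448.2475,   0.    , 286.5067],
       [  0.    , 448.2475, 204.8352],
       [  0.    ,   0.    ,   1.    ]]), 'origin': array([ 1.1471, -0.689 ,  0.8873]), 'rotation': array([0.7869, 0.2613, 0.6593])}
top {'mtx': array([[388.4053,   0.    , 274.4065],
       [  0.    , 388.4053, 208.5362],
       [  0.    ,   0.    ,   1.    ]]), 'origin': array([0.5244, 0.0303, 1.0509]), 'rotation': array([ 0.0669, -0.0533, -1.5923])}
```

View pics/scene1.png

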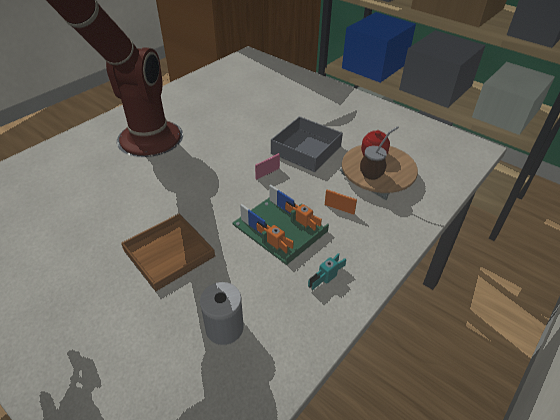

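View pics/top1.png

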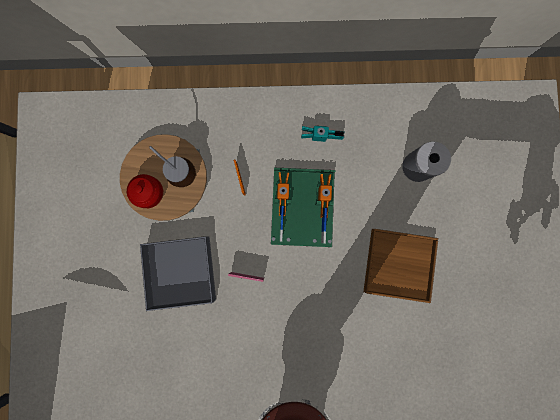

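The bracket is at about (303,207) in the top view. The orange clips are at (284,190) and (326,192), and their blue and white cards at (282,225) and (325,225). Possible mix-ups are the orange card (240,176), the pink card (246,276) and the turquoise clip (321,131). I want the two blue cards standing in the green bracket.

```bash
python3 - <<'E'
from h import *
z=np.load('top1.npz');p=z['p'];w=z['w'];hsv=cv2.cvtColor(p,cv2.COLOR_RGB2HSV)
def st(name,m):
    n,l,s,c=cv2.connectedComponentsWithStats(m.astype(np.uint8))
    for i in range(1,n):
        if s[i,4]<25: continue
        q=w[l==i]; q=q[np.isfinite(q).all(1)]
        r=cv2.minAreaRect(q[:,:2].astype(np.float32)*1000)
        print(name,s[i],'med',np.median(q,0),'zmax',np.percentile(q[:,2],[5,95]),'rect',np.round(r[0],1),np.round(r[1],1),round(r[2],1))
H,S,V=hsv[...,0],hsv[...,1],hsv[...,2]
st('green',(H>60)&(H<88)&(S>90)&(w[...,2]<.03)&(w[...,2]>-.02))
st('orange',(H>5)&(H<16)&(S>170)&(V>90))
st('blue',(H>105)&(H<125)&(S>120)&(V>40))
u=np.zeros(p.shape[:2],bool);u[220:310,355:450]=1
st('tray',u&(w[...,2]>.018)&(w[...,2]<.045))
u[:]=0;u[225:320,130:222]=1
st('bin',u&(w[...,2]>.04)&(w[...,2]<.07))
print('table z',np.median(w[330:400,80:200,2]))
cv2.imwrite('pics/crop.png',cv2.resize(p[150:255,260:350,::-1],None,fx=6,fy=5.7,interpolation=cv2.INTER_CUBIC))
E
```

```text
green [ 271  168   64   79 3434] med [ 0.595  -0.0353  0.0088] zmax [0.0056 0.0161] rect [606.2 -36.6] [162.5 204.4] 86.2
orange [234 160  11  35  66] med [0.6792 0.1277 0.0565] zmax [0.0475 0.0614] rect [687.2 128.8] [89.6  4.8] 13.3
orange [277 172  12  40 162] med [0.6398 0.0175 0.057 ] zmax [0.0464 0.0604] rect [645.3  16. ] [ 28.4 101.5] 87.2
orange [320 174  12  40 195] med [ 0.6408 -0.0917  0.0565] zmax [0.0458 0.0612] rect [594.7 -55.9] [ 60.3 214.2] 54.9
orange [372 293  58  10  70] med [ 0.366  -0.2823  0.0284] zmax [0.0249 0.0312] rect [ 365.2 -283.3] [147.3   3.6] 80.1
blue [281 206   3  24  52] med [0.5818 0.0198 0.0644] zmax [0.0499 0.0676] rect [577.3  19.2] [ 5.3 59.8] 88.3
blue [322 208   5  24  80] med [ 0.5677 -0.0877  0.0635] zmax [0.0233 0.0668] rect [569.7 -89.3] [ 5.3 58.4] 85.4
tray [365 229  73  74 740] med [ 0.4438 -0.2951  0.0277] zmax [0.0204 0.0312] rect [ 447.2 -290.3] [172.2 170.1] 80.1
bin [140 236  74  75 660] med [0.4306 0.3097 0.0544] zmax [0.0423 0.0583] rect [441.7 293.1] [170.  171.2] 5.6
table z 0.0010206064934086267
```

View pics/crop.png

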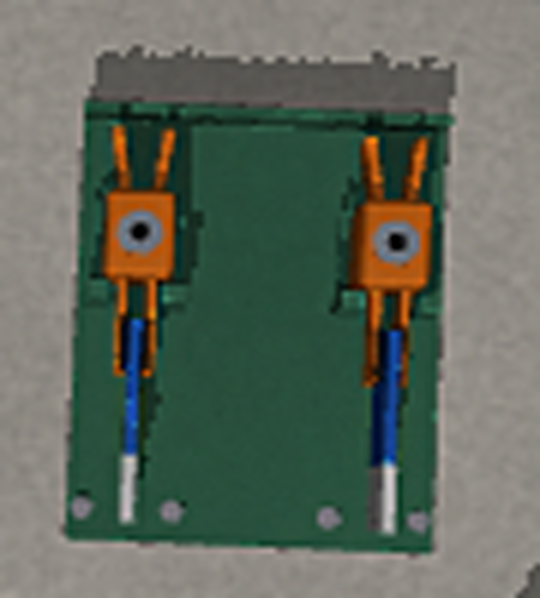

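The crop confirms it. The left and right clips each hold a blue card with a white end, one in each pocket, free ends towards the robot (about (127,500) and (388,510) in the crop). Bracket yaw is about -3.5°. Next I hover over the left card.

```bash
cat >> h.py <<'E'
O=np.array([.646,-.039]);YAW=np.radians(-3.5)
def br(x,y,yaw=None):
    a=YAW if yaw is None else yaw
    return O+np.array([np.cos(a)*x-np.sin(a)*y,np.sin(a)*x+np.cos(a)*y])/1000
def rows(pos,yaw=None):
    """tool-frame shift (mm) and turn to reach pos, tool down, tool y along world yaw+90 (mod pi)"""
    o=ctrl.get_obs();Rc=R.from_rotvec(o['tcp_rot']);a=YAW if yaw is None else yaw
    c,s=np.cos(a),np.sin(a);best=None
    for g in(1,-1):
        T=np.array([[g*c,g*s,0],[g*s,-g*c,0],[0,0,-1]]).T
        rv=(Rc.inv()*R.from_matrix(T)).as_rotvec()
        if best is None or np.linalg.norm(rv)<np.linalg.norm(best): best=rv
    print('t',o['clock'],'tcp',o['eef_pos'],'F',o['ft_force'],'w',o['grip_width'])
    print('q',o['q']);print('trans',1000*Rc.inv().apply(np.array(pos)-o['eef_pos']),'rot',best)
E
python3 - <<'E'
from h import *
rows([*br(-102,55),.2])
E
```

```text
t 0.1 tcp [ 0.2759 -0.5878  0.2552] F [-0.4659 -0.1429  0.9347] w 0.08540457686519574
q [ 1.1055  0.6158 -0.0126  1.4248  0.0081  1.1034 -0.0404]
trans [ 505.094  -436.5949   56.2459] rot [-0.0023  0.0006  0.5   ]
```

```bash
python3 -m creep '[{"rotation":[0,0,0.1],"translation":[38,-33,4],"hand":60},{"rotation":[0,0,0.2],"translation":[76,-66,8],"hand":60},{"rotation":[0,0,0.3],"translation":[114,-98,12],"hand":60},{"rotation":[0,0,0.4],"translation":[152,-131,17],"hand":60},{"rotation":[0,0,0.5],"translation":[190,-164,21],"hand":120},{"rotation":[0,0,0.5],"translation":[228,-197,25],"hand":120},{"rotation":[0,0,0.5],"translation":[266,-230,30],"hand":120},{"rotation":[0,0,0.5],"translation":[304,-263,34],"hand":120},{"rotation":[0,0,0.5],"translation":[342,-296,38],"hand":120},{"rotation":[0,0,0.5],"translation":[380,-328,42],"hand":120}]'
python3 - <<'E'
from h import *
rows([*br(-102,55),.2])
E
```

```text
clock: 1.1
eef_pos: [0.4795, -0.1315, 0.2143]
tcp_rot: [-3.14, 0.096, 0.001]
ft_force: [0.7, -1.2, -0.0]
grip_width: 0.045
t 1.1 tcp [ 0.4795 -0.1315  0.2143] F [ 0.7384 -1.1926 -0.0386] w 0.04499873725178597
q [ 0.1729  0.4325  0.0719  1.9135 -0.0421  0.7974 -1.3645]
trans [  58.5581 -157.4669   14.326 ] rot [-0.0001  0.0004 -0.0002]
```

```bash
python3 -m creep '[{"rotation":[0,0,0],"translation":[15,-39,4],"hand":120},{"rotation":[0,0,0],"translation":[30,-79,7],"hand":120},{"rotation":[0,0,0],"translation":[45,-118,11],"hand":120},{"rotation":[0,0,0],"translation":[58,-157,14],"hand":120},{"rotation":[0,0,0],"translation":[58,-157,14],"hand":120},{"rotation":[0,0,0],"translation":[58,-157,14],"hand":120},{"rotation":[0,0,0],"translation":[58,-157,14],"hand":120},{"rotation":[0,0,0],"translation":[58,-157,14],"hand":120},{"rotation":[0,0,0],"translation":[58,-157,14],"hand":120},{"rotation":[0,0,0],"translation":[58,-157,14],"hand":120}]'
cat > look.py <<'E'
import sys
from h import *
p,d,ci=snap('wrist',sys.argv[1]);w=cloud(d,ci);np.savez('wrist.npz',p=p,d=d,w=w)
hsv=cv2.cvtColor(p,cv2.COLOR_RGB2HSV);H,S,V=[hsv[...,i] for i in range(3)]
for name,m in(('blue',(H>105)&(H<125)&(S>120)&(V>40)&(w[...,2]>.055)&(w[...,2]<.075)),('white',(S<40)&(V>140)&(w[...,2]>.055)&(w[...,2]<.075)),('orange',(H>5)&(H<16)&(S>170)&(w[...,2]>.052)&(w[...,2]<.066))):
    n,l,s,c=cv2.connectedComponentsWithStats(m.astype(np.uint8))
    for i in range(1,n):
        if s[i,4]<100: continue
        q=w[l==i];r=cv2.minAreaRect(q[:,:2].astype(np.float32)*1000)
        print(name,s[i],'med',np.median(q,0),np.round(r[0],1),np.round(r[1],1),round(r[2],1))
E
python3 look.py wrist1.png; python3 -c "
from h import *
rows([*br(-102,55),.2])"
```

```text
clock: 2.1
eef_pos: [0.5466, 0.0188, 0.2008]
tcp_rot: [3.14, -0.099, 0.0]
ft_force: [1.1, 0.2, 0.0]
grip_width: 0.0456
blue [277 116   7  87 553] med [0.5826 0.0205 0.0626] [579.3  20.8] [ 4.2 59.5] 86.3
blue [427 117  23  87 979] med [ 0.5736 -0.0879  0.062 ] [571.9 -88.6] [ 6.  60.2] 85.9
white [266  36  30  33 597] med [0.6486 0.0159 0.0574] [648.7  15.9] [18.7 19. ] 86.4
white [277 204   7  39 273] med [0.5341 0.0238 0.063 ] [533.8  23.8] [ 4.4 30.1] 86.3
white [427 205  12  38 242] med [ 0.5268 -0.0865  0.0629] [526.6 -86.3] [ 5.2 29.2] 86.4
orange [ 92   0  37  70 631] med [0.6659 0.1241 0.0548] [666.1 124.3] [42.7  5.6] 13.7
orange [ 258   19   46   66 2057] med [0.6501 0.016  0.0562] [649.1  16. ] [29.5 39.4] 86.4
orange [ 422   20   53   66 2117] med [ 0.6427 -0.0897  0.0561] [641.7 -93. ] [30.  39.5] 86.4
t 2.15 tcp [0.5466 0.019  0.2008] F [ 0.2686  0.1865 -0.1415] w 0.04529210632348801
q [-0.1167  0.5185  0.0631  1.7974 -0.0424  0.8267 -1.6663]
trans [ 0.7129 -3.1304  0.7963] rot [ 0.     -0.0002 -0.0013]
```

View pics/wrist1.png

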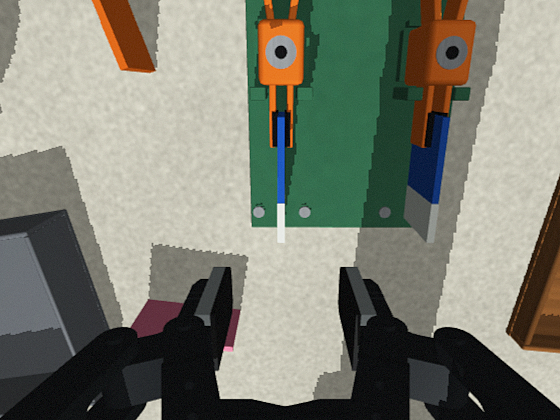

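The wrist view puts the left card at column 280, just left of the jaw centre at 285. Clip and card positions agree with the bracket fit to 1–2 mm. Going down onto the left card.

```bash
sed -i 's/radians(-3.5)/radians(-3.65)/' h.py; python3 -m creep '[{"rotation":[0,0,0],"translation":[2,-3.2,30],"hand":120},{"rotation":[0,0,0],"translation":[2,-3.2,60],"hand":120},{"rotation":[0,0,0],"translation":[2,-3.2,90],"hand":120},{"rotation":[0,0,0],"translation":[2,-3.2,115],"hand":120},{"rotation":[0,0,0],"translation":[2,-3.2,135],"hand":120},{"rotation":[0,0,0],"translation":[2,-3.2,148],"hand":120},{"rotation":[0,0,0],"translation":[2,-3.2,155],"hand":120},{"rotation":[0,0,0],"translation":[2,-3.2,155],"hand":120},{"rotation":[0,0,0],"translation":[2,-3.2,155],"hand":120},{"rotation":[0,0,0],"translation":[2,-3.2,155],"hand":120}]'
python3 -c "
from h import *
rows([*br(-100,55),.046])"
```

```text
clock: 3.15
eef_pos: [0.5497, 0.0229, 0.0467]
tcp_rot: [-3.14, 0.096, -0.003]
ft_force: [0.4, -0.4, 0.7]
grip_width: 0.0446
t 3.15 tcp [0.5497 0.0229 0.0467] F [ 0.3516 -0.3729  0.7061] w 0.04464260883083622
q [-0.1068  0.7532  0.0399  1.9063 -0.059   0.4809 -1.6574]
trans [0.04   0.599  0.6671] rot [-0.0004 -0.0022  0.0025]
```

```bash
python3 -m creep '[{"rotation":[0,0,0],"translation":[0,0,0],"hand":180},{"rotation":[0,0,0],"translation":[0,0,0],"hand":255},{"rotation":[0,0,0],"translation":[0,0,0],"hand":255},{"rotation":[0,0,0],"translation":[0,0,0],"hand":255},{"rotation":[0,0,0],"translation":[0,0,0],"hand":255},{"rotation":[0,0,0],"translation":[0,0,0],"hand":255},{"rotation":[0,0,0],"translation":[0,0,0],"hand":255},{"rotation":[0,0,0],"translation":[0,0,0],"hand":255},{"rotation":[0,0,0],"translation":[0,0,0],"hand":255},{"rotation":[0,0,0],"translation":[0,0,0],"hand":255}]'
python3 -m creep '[{"rotation":[0,0,0],"translation":[-0.8,0,0],"hand":255},{"rotation":[0,0,0],"translation":[-1.6,0,0],"hand":255},{"rotation":[0,0,0],"translation":[-2.4,0,0],"hand":255},{"rotation":[0,0,0],"translation":[-3.2,0,0],"hand":255},{"rotation":[0,0,0],"translation":[-4,0,0],"hand":255},{"rotation":[0,0,0],"translation":[-4.8,0,0],"hand":255},{"rotation":[0,0,0],"translation":[-5.6,0,0],"hand":255},{"rotation":[0,0,0],"translation":[-6.4,0,0],"hand":255},{"rotation":[0,0,0],"translation":[-7.2,0,0],"hand":255},{"rotation":[0,0,0],"translation":[-8,0,0],"hand":255}]'
python3 -m creep '[{"rotation":[0,0,0],"translation":[-0.5,0,0],"hand":255},{"rotation":[0,0,0],"translation":[-1,0,0],"hand":255},{"rotation":[0,0,0],"translation":[-1.5,0,0],"hand":255},{"rotation":[0,0,0],"translation":[-2,0,0],"hand":255},{"rotation":[0,0,0],"translation":[-2.5,0,0],"hand":255},{"rotation":[0,0,0],"translation":[-3,0,0],"hand":255},{"rotation":[0,0,0],"translation":[-3.5,0,0],"hand":255},{"rotation":[0,0,0],"translation":[-4,0,0],"hand":255},{"rotation":[0,0,0],"translation":[-4.5,0,0],"hand":255},{"rotation":[0,0,0],"translation":[-5,0,0],"hand":255}]'
```

```text
clock: 4.15
eef_pos: [0.5492, 0.0228, 0.0461]
tcp_rot: [-3.14, 0.096, -0.001]
ft_force: [-1.3, -1.0, 5.5]
grip_width: 0.0045
clock: 5.15
eef_pos: [0.5459, 0.0233, 0.0464]
tcp_rot: [-3.139, 0.097, -0.018]
ft_force: [9.9, -0.3, -0.3]
grip_width: 0.0041
clock: 6.15
eef_pos: [0.5409, 0.0236, 0.0464]
tcp_rot: [-3.139, 0.097, -0.018]
ft_force: [8.3, -0.6, 0.5]
grip_width: 0.0045
```

About 9 N on the left clip, so it looks like the stronger one; the right will confirm. Pull the card clear and lift it.

```bash
python3 -m creep '[{"rotation":[0,0,0],"translation":[-4,0,0],"hand":255},{"rotation":[0,0,0],"translation":[-8,0,0],"hand":255},{"rotation":[0,0,0],"translation":[-12,0,0],"hand":255},{"rotation":[0,0,0],"translation":[-16,0,0],"hand":255},{"rotation":[0,0,0],"translation":[-22,0,0],"hand":255},{"rotation":[0,0,0],"translation":[-30,0,0],"hand":255},{"rotation":[0,0,0],"translation":[-38,0,-3],"hand":255},{"rotation":[0,0,0],"translation":[-42,0,-20],"hand":255},{"rotation":[0,0,0],"translation":[-45,0,-45],"hand":255},{"rotation":[0,0,0],"translation":[-45,0,-74],"hand":255}]'
python3 -c "
from h import *
rows([.447,-.265,.13],np.radians(-10))"
```

```text
clock: 7.15
eef_pos: [0.4858, 0.0264, 0.1185]
tcp_rot: [3.139, -0.095, -0.018]
ft_force: [0.4, -0.6, -1.2]
grip_width: 0.0042
t 7.15 tcp [0.4858 0.0264 0.1185] F [ 0.4154 -0.6381 -1.2377] w 0.004182923169811675
q [-0.1346  0.5718  0.0524  2.0303 -0.0553  0.552  -1.6746]
trans [-21.1942 293.266  -10.951 ] rot [0.0017 0.0111 0.1138]
```

```bash
python3 -m creep '[{"rotation":[0,0,0.03],"translation":[-9,40,-5],"hand":255},{"rotation":[0,0,0.06],"translation":[-15,80,-5],"hand":255},{"rotation":[0,0,0.09],"translation":[-21,120,-5],"hand":255},{"rotation":[0,0,0.11],"translation":[-27,160,-5],"hand":255},{"rotation":[0,0,0.11],"translation":[-31,200,-5],"hand":255},{"rotation":[0,0,0.11],"translation":[-31,240,0],"hand":255},{"rotation":[0,0,0.11],"translation":[-31,270,10],"hand":255},{"rotation":[0,0,0.11],"translation":[-31,281,20],"hand":255},{"rotation":[0,0,0.11],"translation":[-31,281,30],"hand":255},{"rotation":[0,0,0.11],"translation":[-31,281,30],"hand":255}]'
python3 -c "
from h import *
rows([.438,-.253,.047],np.radians(-10))"
```

```text
clock: 8.15
eef_pos: [0.441, -0.249, 0.0876]
tcp_rot: [-3.126, 0.265, 0.01]
ft_force: [0.1, -0.2, -0.9]
grip_width: 0.0044
t 8.15 tcp [ 0.441  -0.249   0.0876] F [ 0.145  -0.1736 -0.9293] w 0.0044159397241582635
q [ 0.4566  0.6442  0.0228  2.0003 -0.0318  0.5048 -1.2371]
trans [-2.0218  4.6257 40.5846] rot [-0.0039  0.0065  0.0055]
```

```bash
python3 -m creep '[{"rotation":[0,0,0],"translation":[-2,4,12],"hand":255},{"rotation":[0,0,0],"translation":[-2,4,24],"hand":255},{"rotation":[0,0,0],"translation":[-2,4,34],"hand":255},{"rotation":[0,0,0],"translation":[-2,4,39],"hand":255},{"rotation":[0,0,0],"translation":[-2,4,39.5],"hand":255},{"rotation":[0,0,0],"translation":[-2,4,39.5],"hand":255},{"rotation":[0,0,0],"translation":[-2,4,39.5],"hand":200},{"rotation":[0,0,0],"translation":[-2,4,39.5],"hand":180},{"rotation":[0,0,0],"translation":[-2,4,39.5],"hand":180},{"rotation":[0,0,0],"translation":[-2,4,39.5],"hand":180}]'
python3 -m creep '[{"rotation":[0,0,0],"translation":[0,0,-20],"hand":180},{"rotation":[0,0,0],"translation":[0,0,-50],"hand":180},{"rotation":[0,0,0],"translation":[0,0,-90],"hand":150},{"rotation":[0,0,0],"translation":[0,0,-120],"hand":120},{"rotation":[0,0,0],"translation":[0,0,-120],"hand":120},{"rotation":[0,0,-0.05],"translation":[18,-35,-120],"hand":120},{"rotation":[0,0,-0.1],"translation":[36,-70,-120],"hand":120},{"rotation":[0,0,-0.11],"translation":[54,-105,-120],"hand":120},{"rotation":[0,0,-0.11],"translation":[65,-130,-120],"hand":120},{"rotation":[0,0,-0.11],"translation":[65,-130,-120],"hand":120}]'
python3 look.py wrist2.png;python3 -c "
from h import *
snap('top','top2.png')
rows([*br(-100,-55),.046])"
```

```text
clock: 9.15
eef_pos: [0.4404, -0.2559, 0.0504]
tcp_rot: [3.13, -0.269, 0.001]
ft_force: [-0.6, -0.7, 0.0]
grip_width: 0.0254
clock: 10.15
eef_pos: [0.5287, -0.133, 0.1693]
tcp_rot: [-3.137, 0.082, -0.001]
ft_force: [0.0, -0.1, -0.1]
grip_width: 0.045
blue [204 106  15  99 990] med [ 0.5743 -0.0899  0.0624] [571.5 -89.1] [ 5.3 60.2] 86.2
blue [459 249  33  81 943] med [ 0.4723 -0.2588  0.06  ] [ 470.  -259.4] [ 6.6 61. ] 81.4
white [  0   8  26  39 624] med [0.6473 0.013  0.0575] [648.4  13.6] [14.8 19.3] 73.2
white [189  11  35  39 853] med [ 0.6418 -0.094   0.0574] [641.7 -93.8] [19.4 19.3] 11.6
white [208 206  12  44 387] med [ 0.5266 -0.0864  0.0629] [526.6 -86.2] [ 5.7 30.4] 85.4
orange [   0    0   45   69 1830] med [0.6402 0.0068 0.056 ] [646.5  11.6] [23.9 37.3] 76.0
orange [ 180    0   55   70 2440] med [ 0.6364 -0.0953  0.0562] [639.7 -94. ] [29.5 35.9] 86.8
t 10.25 tcp [ 0.5259 -0.1383  0.1693] F [-0.4526 -0.4637 -0.4416] w 0.045414301976474857
q [ 0.2094  0.5562  0.0112  1.8368 -0.0082  0.7505 -1.4055]
trans [ 13.992  -51.7214 123.2496] rot [0.    0.002 0.004]
```

View pics/top2.png

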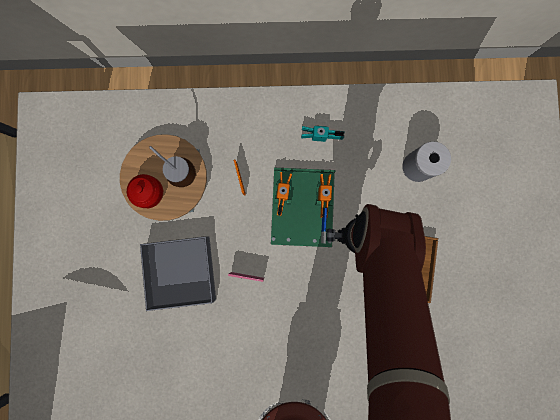

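The left clip is still seated at (284,190) and its card stands in the tray (wrist depth shows its top at about 60 mm). Next is the right card.

```bash
python3 -m creep '[{"rotation":[0,0,0],"translation":[7,-26,10],"hand":120},{"rotation":[0,0,0],"translation":[14,-51.5,20],"hand":120},{"rotation":[0,0,0],"translation":[14,-51.5,40],"hand":120},{"rotation":[0,0,0],"translation":[14,-51.5,65],"hand":120},{"rotation":[0,0,0],"translation":[14,-51.5,90],"hand":120},{"rotation":[0,0,0],"translation":[14,-51.5,110],"hand":120},{"rotation":[0,0,0],"translation":[14,-51.5,120],"hand":120},{"rotation":[0,0,0],"translation":[14,-51.5,123],"hand":120},{"rotation":[0,0,0],"translation":[14,-51.5,123],"hand":120},{"rotation":[0,0,0],"translation":[14,-51.5,123],"hand":120}]'
python3 -c "
from h import *
rows([*br(-100,-55),.046])"
```

```text
clock: 11.25
eef_pos: [0.5441, -0.0887, 0.0481]
tcp_rot: [3.14, -0.097, 0.003]
ft_force: [1.5, -0.2, -0.3]
grip_width: 0.0454
t 11.25 tcp [ 0.5441 -0.0887  0.0481] F [ 1.5241 -0.249  -0.283 ] w 0.04535081566392346
q [ 0.116   0.7515  0.0093  1.9016 -0.0132  0.4867 -1.4982]
trans [-1.4941 -1.1041  2.0489] rot [ 0.0003 -0.0018  0.0019]
```

```bash
python3 -m creep '[{"rotation":[0,0,0],"translation":[0,-1.2,1],"hand":120},{"rotation":[0,0,0],"translation":[0,-1.2,1],"hand":180},{"rotation":[0,0,0],"translation":[0,-1.2,1],"hand":255},{"rotation":[0,0,0],"translation":[0,-1.2,1],"hand":255},{"rotation":[0,0,0],"translation":[0,-1.2,1],"hand":255},{"rotation":[0,0,0],"translation":[0,-1.2,1],"hand":255},{"rotation":[0,0,0],"translation":[0,-1.2,1],"hand":255},{"rotation":[0,0,0],"translation":[0,-1.2,1],"hand":255},{"rotation":[0,0,0],"translation":[0,-1.2,1],"hand":255},{"rotation":[0,0,0],"translation":[0,-1.2,1],"hand":255}]'
python3 -m creep '[{"rotation":[0,0,0],"translation":[-0.8,0,0],"hand":255},{"rotation":[0,0,0],"translation":[-1.6,0,0],"hand":255},{"rotation":[0,0,0],"translation":[-2.4,0,0],"hand":255},{"rotation":[0,0,0],"translation":[-3.2,0,0],"hand":255},{"rotation":[0,0,0],"translation":[-4,0,0],"hand":255},{"rotation":[0,0,0],"translation":[-4.8,0,0],"hand":255},{"rotation":[0,0,0],"translation":[-5.6,0,0],"hand":255},{"rotation":[0,0,0],"translation":[-6.4,0,0],"hand":255},{"rotation":[0,0,0],"translation":[-7.2,0,0],"hand":255},{"rotation":[0,0,0],"translation":[-8,0,0],"hand":255}]'
python3 -m creep '[{"rotation":[0,0,0],"translation":[-0.5,0,0],"hand":255},{"rotation":[0,0,0],"translation":[-1,0,0],"hand":255},{"rotation":[0,0,0],"translation":[-1.5,0,0],"hand":255},{"rotation":[0,0,0],"translation":[-2,0,0],"hand":255},{"rotation":[0,0,0],"translation":[-2.5,0,0],"hand":255},{"rotation":[0,0,0],"translation":[-3,0,0],"hand":255},{"rotation":[0,0,0],"translation":[-3.5,0,0],"hand":255},{"rotation":[0,0,0],"translation":[-4,0,0],"hand":255},{"rotation":[0,0,0],"translation":[-4.5,0,0],"hand":255},{"rotation":[0,0,0],"translation":[-5,0,0],"hand":255}]'
```

```text
clock: 12.25
eef_pos: [0.5439, -0.0871, 0.0465]
tcp_rot: [3.14, -0.096, 0.001]
ft_force: [-1.4, -0.2, 5.0]
grip_width: 0.0043
clock: 13.25
eef_pos: [0.5366, -0.0865, 0.0465]
tcp_rot: [-3.14, 0.096, -0.004]
ft_force: [5.1, 0.0, 4.0]
grip_width: 0.0044
clock: 14.25
eef_pos: [0.5317, -0.0861, 0.0465]
tcp_rot: [-3.14, 0.096, -0.004]
ft_force: [5.3, 0.3, 4.0]
grip_width: 0.0042
```

The right clip slips at about 5 N, some of which is card-on-plate friction (4 N downwards). The left took 8–10 N, so the right clip is the weaker. Pull the card clear and lift.

```bash
python3 -m creep '[{"rotation":[0,0,0],"translation":[-4,0,0],"hand":255},{"rotation":[0,0,0],"translation":[-8,0,0],"hand":255},{"rotation":[0,0,0],"translation":[-12,0,0],"hand":255},{"rotation":[0,0,0],"translation":[-16,0,0],"hand":255},{"rotation":[0,0,0],"translation":[-22,0,0],"hand":255},{"rotation":[0,0,0],"translation":[-30,0,0],"hand":255},{"rotation":[0,0,0],"translation":[-38,0,-3],"hand":255},{"rotation":[0,0,0],"translation":[-42,0,-20],"hand":255},{"rotation":[0,0,0],"translation":[-45,0,-45],"hand":255},{"rotation":[0,0,0],"translation":[-45,0,-84],"hand":255}]'
python3 -c "
from h import *
rows([.427,-.316,.13],np.radians(-10))"
```

```text
clock: 15.25
eef_pos: [0.4794, -0.0829, 0.128]
tcp_rot: [-3.139, 0.096, 0.024]
ft_force: [1.2, -0.6, -0.7]
grip_width: 0.004
t 15.25 tcp [ 0.4794 -0.0829  0.128 ] F [ 1.2238 -0.5987 -0.6632] w 0.00403357451711644
q [ 0.1186  0.5562  0.0112  2.0188 -0.0106  0.582  -1.4952]
trans [-38.021  235.8555  -1.6615] rot [-0.      0.0154  0.1131]
```

```bash
python3 -m creep '[{"rotation":[0,0,0.03],"translation":[-10,40,-2],"hand":255},{"rotation":[0,0,0.06],"translation":[-20,80,-2],"hand":255},{"rotation":[0,0,0.09],"translation":[-30,120,-2],"hand":255},{"rotation":[0,0,0.11],"translation":[-38,160,-2],"hand":255},{"rotation":[0,0,0.11],"translation":[-38,200,-2],"hand":255},{"rotation":[0,0,0.11],"translation":[-38,236,0],"hand":255},{"rotation":[0,0,0.11],"translation":[-38,236,15],"hand":255},{"rotation":[0,0,0.11],"translation":[-38,236,30],"hand":255},{"rotation":[0,0,0.11],"translation":[-38,236,40],"hand":255},{"rotation":[0,0,0.11],"translation":[-38,236,40],"hand":255}]'
python3 -c "
from h import *
rows([.427,-.316,.048],np.radians(-10))"
```

```text
clock: 16.25
eef_pos: [0.4304, -0.3146, 0.0878]
tcp_rot: [-3.126, 0.268, 0.012]
ft_force: [-0.8, -1.3, 0.1]
grip_width: 0.0045
t 16.25 tcp [ 0.4304 -0.3146  0.0878] F [-0.8208 -1.3378  0.0919] w 0.0044589687706951785
q [ 0.5881  0.6703  0.0032  1.925  -0.004   0.5552 -1.1475]
trans [-2.8214  2.1151 39.8473] rot [-0.0037  0.0081  0.0037]
```

```bash
python3 -m creep '[{"rotation":[0,0,0],"translation":[-2,2,12],"hand":255},{"rotation":[0,0,0],"translation":[-2,2,24],"hand":255},{"rotation":[0,0,0],"translation":[-2,2,34],"hand":255},{"rotation":[0,0,0],"translation":[-2,2,39],"hand":255},{"rotation":[0,0,0],"translation":[-2,2,39.5],"hand":255},{"rotation":[0,0,0],"translation":[-2,2,39.5],"hand":255},{"rotation":[0,0,0],"translation":[-2,2,39.5],"hand":200},{"rotation":[0,0,0],"translation":[-2,2,39.5],"hand":180},{"rotation":[0,0,0],"translation":[-2,2,39.5],"hand":180},{"rotation":[0,0,0],"translation":[-2,2,39.5],"hand":180}]'
python3 -m creep '[{"rotation":[0,0,0],"translation":[0,0,-20],"hand":180},{"rotation":[0,0,0],"translation":[0,0,-50],"hand":180},{"rotation":[0,0,0],"translation":[0,0,-90],"hand":150},{"rotation":[0,0,0],"translation":[0,0,-120],"hand":120},{"rotation":[0,0,0],"translation":[20,-25,-120],"hand":100},{"rotation":[0,0,-0.05],"translation":[50,-55,-120],"hand":100},{"rotation":[0,0,-0.1],"translation":[80,-85,-120],"hand":100},{"rotation":[0,0,-0.11],"translation":[110,-115,-120],"hand":100},{"rotation":[0,0,-0.11],"translation":[130,-135,-120],"hand":100},{"rotation":[0,0,-0.11],"translation":[130,-135,-120],"hand":100}]'
python3 -c "
from h import *
rows([*br(0,-55),.048])"
```

```text
clock: 17.25
eef_pos: [0.4312, -0.3184, 0.0509]
tcp_rot: [3.13, -0.269, 0.001]
ft_force: [-0.2, -0.2, 0.1]
grip_width: 0.0252
clock: 18.25
eef_pos: [0.5862, -0.2018, 0.1705]
tcp_rot: [-3.137, 0.083, -0.006]
ft_force: [0.2, 0.4, -0.7]
grip_width: 0.052
t 18.25 tcp [ 0.5862 -0.2018  0.1705] F [ 0.2262  0.3624 -0.6646] w 0.05198412825761345
q [ 0.3093  0.6547 -0.0183  1.6189  0.0086  0.8657 -1.3343]
trans [  50.1061 -110.2123  123.0767] rot [-0.0039 -0.0034  0.011 ]
```

```bash
python3 -m creep '[{"rotation":[0,0,0.01],"translation":[16,-36,0],"hand":100},{"rotation":[0,0,0.01],"translation":[32,-72,0],"hand":100},{"rotation":[0,0,0.01],"translation":[50,-110,0],"hand":100},{"rotation":[0,0,0.01],"translation":[50,-110,0],"hand":100},{"rotation":[0,0,0.01],"translation":[50,-110,0],"hand":100},{"rotation":[0,0,0.01],"translation":[50,-110,0],"hand":100},{"rotation":[0,0,0.01],"translation":[50,-110,0],"hand":100},{"rotation":[0,0,0.01],"translation":[50,-110,0],"hand":100},{"rotation":[0,0,0.01],"translation":[50,-110,0],"hand":100},{"rotation":[0,0,0.01],"translation":[50,-110,0],"hand":100}]'
python3 look.py wrist3.png;python3 -c "
from h import *
snap('scene','scene2.png')
p,d,ci=snap('top','top3.png');np.savez('top3.npz',p=p,d=d,w=cloud(d,ci))
rows([*br(0,-55),.048])"
```

```text
clock: 19.25
eef_pos: [0.6387, -0.1012, 0.1707]
tcp_rot: [-3.14, 0.113, -0.0]
ft_force: [0.3, -0.1, -1.3]
grip_width: 0.0521
white [ 91 201  30  28 527] med [0.6495 0.0153 0.0574] [649.   15.5] [18.9 19. ] 83.8
white [259 201  13  28 229] med [ 0.6427 -0.0879  0.0574] [642.  -87.7] [ 7.8 19.1] 82.4
orange [  84  182   49   60 1785] med [0.6543 0.0119 0.0562] [649.5  14.8] [29.2 39.4] 81.0
orange [ 250  182   46   59 1633] med [ 0.6494 -0.0949  0.0561] [641.9 -92.9] [29.4 39.5] 87.3
t 19.4 tcp [ 0.6388 -0.1008  0.1706] F [-0.6984  0.2126 -0.3957] w 0.05214446071496285
q [ 0.1231  0.6931 -0.0006  1.5345  0.0004  0.914  -1.5196]
trans [  3.2178  -7.1434 122.6479] rot [-0.0001 -0.     -0.0076]
```

View pics/wrist3.png

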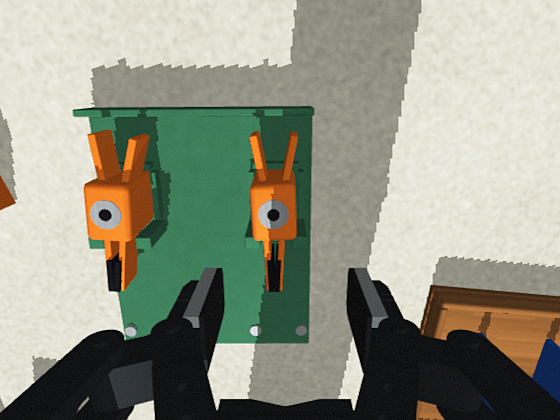

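View pics/scene2.png

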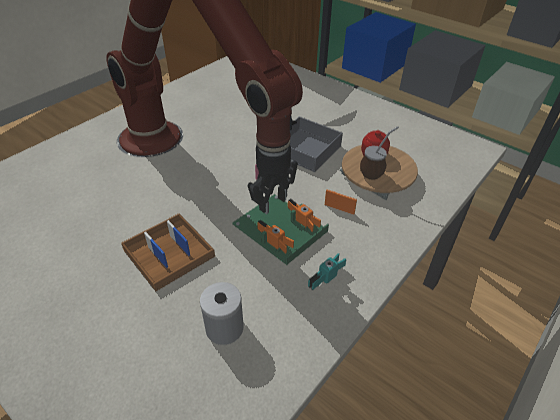

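Both cards stand in the tray in the scene view, at (155,250) and (180,240), and both clips sit in their pockets. In the wrist view the right clip, at (273,214), is left of the jaw centre at 285, matching the computed 7 mm. Grasp it.

```bash
python3 -m creep '[{"rotation":[0,0,-0.008],"translation":[3,-7,0],"hand":100},{"rotation":[0,0,-0.008],"translation":[3,-7,15],"hand":100},{"rotation":[0,0,-0.008],"translation":[3,-7,40],"hand":100},{"rotation":[0,0,-0.008],"translation":[3,-7,65],"hand":100},{"rotation":[0,0,-0.008],"translation":[3,-7,90],"hand":100},{"rotation":[0,0,-0.008],"translation":[3,-7,110],"hand":100},{"rotation":[0,0,-0.008],"translation":[3,-7,119],"hand":100},{"rotation":[0,0,-0.008],"translation":[3,-7,122],"hand":100},{"rotation":[0,0,-0.008],"translation":[3,-7,122],"hand":100},{"rotation":[0,0,-0.008],"translation":[3,-7,122],"hand":100}]'
python3 -m creep '[{"rotation":[0,0,0],"translation":[0,0,0],"hand":140},{"rotation":[0,0,0],"translation":[0,0,0],"hand":200},{"rotation":[0,0,0],"translation":[0,0,0],"hand":255},{"rotation":[0,0,0],"translation":[0,0,0],"hand":255},{"rotation":[0,0,0],"translation":[0,0,0],"hand":255},{"rotation":[0,0,0],"translation":[0,0,0],"hand":255},{"rotation":[0,0,0],"translation":[0,0,0],"hand":255},{"rotation":[0,0,0],"translation":[0,0,0],"hand":255},{"rotation":[0,0,0],"translation":[0,0,0],"hand":255},{"rotation":[0,0,0],"translation":[0,0,0],"hand":255}]'
python3 -c "
from h import *
rows([*br(0,-55),.048])"
```

```text
clock: 20.4
eef_pos: [0.6433, -0.094, 0.0499]
tcp_rot: [3.14, -0.099, 0.004]
ft_force: [0.1, -0.1, 1.2]
grip_width: 0.0518
clock: 21.4
eef_pos: [0.6432, -0.0941, 0.0499]
tcp_rot: [3.14, -0.099, 0.004]
ft_force: [-0.6, 0.9, 6.8]
grip_width: 0.0296
t 21.4 tcp [ 0.6432 -0.0941  0.0499] F [-0.6279  0.9441  6.8491] w 0.0295866868983934
q [ 0.1139  0.8497 -0.004   1.6058  0.0047  0.6837 -1.5263]
trans [-0.7583 -0.1564  1.8843] rot [ 0.0001 -0.0024  0.0005]
```

```bash
python3 -m creep '[{"rotation":[0,0,0],"translation":[0,0,-8],"hand":255},{"rotation":[0,0,0],"translation":[0,0,-20],"hand":255},{"rotation":[0,0,0],"translation":[0,0,-40],"hand":255},{"rotation":[0,0,0],"translation":[0,0,-65],"hand":255},{"rotation":[0,0,0],"translation":[0,0,-95],"hand":255},{"rotation":[0,0,0],"translation":[0,0,-120],"hand":255},{"rotation":[0,0,0],"translation":[-30,0,-130],"hand":255},{"rotation":[0,0,0],"translation":[-65,0,-130],"hand":255},{"rotation":[0,0,0],"translation":[-100,0,-130],"hand":255},{"rotation":[0,0,0],"translation":[-140,-10,-130],"hand":255}]'
python3 -c "
from h import *
rows([.448,.294,.18])"
```

```text
clock: 22.4
eef_pos: [0.5012, -0.0766, 0.1792]
tcp_rot: [3.139, -0.103, -0.001]
ft_force: [-0.3, 0.5, -1.0]
grip_width: 0.0295
t 22.4 tcp [ 0.5012 -0.0766  0.1792] F [-0.2504  0.4802 -1.0155] w 0.02953459997123968
q [ 0.1116  0.4946 -0.0055  1.9266  0.0059  0.721  -1.5343]
trans [ -77.4827 -366.2758   -1.2369] rot [ 0.0012  0.0006 -0.0022]
```

```bash
python3 -m creep '[{"rotation":[0,0,0],"translation":[-10,-38,0],"hand":255},{"rotation":[0,0,0],"translation":[-18,-78,0],"hand":255},{"rotation":[0,0,0],"translation":[-26,-118,0],"hand":255},{"rotation":[0,0,0],"translation":[-34,-158,0],"hand":255},{"rotation":[0,0,0],"translation":[-42,-198,0],"hand":255},{"rotation":[0,0,0],"translation":[-50,-238,0],"hand":255},{"rotation":[0,0,0],"translation":[-58,-278,0],"hand":255},{"rotation":[0,0,0],"translation":[-66,-318,0],"hand":255},{"rotation":[0,0,0],"translation":[-77,-350,0],"hand":255},{"rotation":[0,0,0],"translation":[-77,-366,0],"hand":255}]'
python3 -c "
from h import *
rows([.448,.294,.06])"
```

```text
clock: 23.4
eef_pos: [0.4464, 0.2988, 0.1789]
tcp_rot: [-3.139, 0.089, 0.005]
ft_force: [-0.5, -0.2, -0.8]
grip_width: 0.0291
t 23.4 tcp [0.4464 0.2988 0.1789] F [-0.4787 -0.1866 -0.7802] w 0.029051971685436107
q [-0.6299  0.5343  0.001   1.8451 -0.0048  0.7639 -2.2529]
trans [  2.2673   4.8803 118.9258] rot [-0.0011  0.0031  0.0071]
```

```bash
python3 -m creep '[{"rotation":[0,0,0],"translation":[2,5,20],"hand":255},{"rotation":[0,0,0],"translation":[2,5,45],"hand":255},{"rotation":[0,0,0],"translation":[2,5,75],"hand":255},{"rotation":[0,0,0],"translation":[2,5,100],"hand":255},{"rotation":[0,0,0],"translation":[2,5,118],"hand":255},{"rotation":[0,0,0],"translation":[2,5,127],"hand":255},{"rotation":[0,0,0],"translation":[2,5,128],"hand":255},{"rotation":[0,0,0],"translation":[2,5,128],"hand":255},{"rotation":[0,0,0],"translation":[2,5,128],"hand":140},{"rotation":[0,0,0],"translation":[2,5,128],"hand":100}]'
python3 -m creep '[{"rotation":[0,0,0],"translation":[0,0,0],"hand":100},{"rotation":[0,0,0],"translation":[0,0,0],"hand":100},{"rotation":[0,0,0],"translation":[0,0,0],"hand":100},{"rotation":[0,0,0],"translation":[0,0,-10],"hand":100},{"rotation":[0,0,0],"translation":[0,0,-30],"hand":100},{"rotation":[0,0,0],"translation":[0,0,-60],"hand":100},{"rotation":[0,0,0],"translation":[0,0,-90],"hand":100},{"rotation":[0,0,0],"translation":[0,0,-120],"hand":100},{"rotation":[0,0,0],"translation":[0,0,-140],"hand":100},{"rotation":[0,0,0],"translation":[0,0,-150],"hand":100}]'
python3 look.py wrist4.png; python3 -c "
from h import *
snap('scene','scene3.png')
rows([.448,.294,.06])"
```

```text
clock: 24.4
eef_pos: [0.4518, 0.2903, 0.0518]
tcp_rot: [-3.139, 0.099, -0.003]
ft_force: [-1.0, 0.1, 0.5]
grip_width: 0.0511
clock: 25.4
eef_pos: [0.4519, 0.2903, 0.2034]
tcp_rot: [-3.137, 0.099, -0.005]
ft_force: [0.5, -0.3, -0.3]
grip_width: 0.052
orange [266 179  40  48 770] med [0.4539 0.2914 0.0526] [450.4 290.8] [37.1 27.5] 0.2
t 25.5 tcp [0.4517 0.2902 0.2022] F [ 0.2465 -0.1139  0.1852] w 0.051884839795930934
q [-0.6156  0.5011  0.0057  1.8244 -0.0038  0.8128 -2.242 ]
trans [ -4.2767  -3.2115 142.2459] rot [-0.0021 -0.0026  0.0006]
```

View pics/wrist4.png

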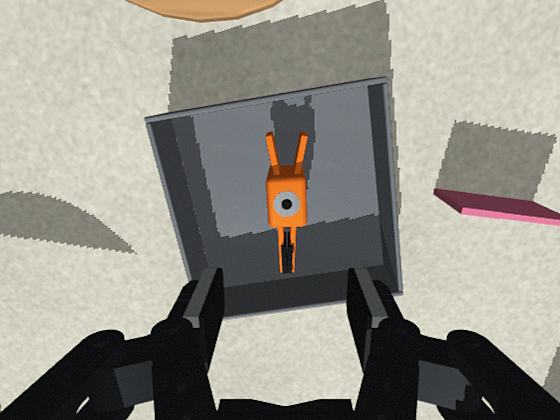

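View pics/scene3.png

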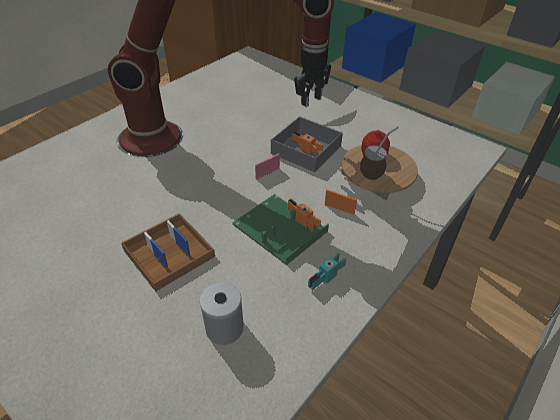

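The clip stands in the bin in the wrist view, at (287,204), with its top at about 53–56 mm. The scene view shows the stronger clip still in its pocket (305,210), both cards in the tray, and the bystanders where they were. Handing in.

```bash
python3 -c "
from h import *
print(ctrl.hand_in())"
```

```text
the job is handed in; nothing more can be done
None
```

I pulled both cards straight out with the clips in the bracket and stood them in the tray. The weaker right-hand clip went in the grey bin. I handed in at about 25.5 s of the 72 s allowed; the hand-in reports no verdict.

**Which clip is weaker:** the left clip slipped at about 8–10 N and the right at about 5 N. The right reading includes some drag of the card on the plate, because the gripper was pressing down with about 4 N. That makes it higher than the roughly 3 N expected, but the difference between the two was still clear.

**Last checks:**
- **Weaker clip:** it stands near the middle of the bin, about 10 mm from the centre, with its top at about 53–56 mm.
- **Stronger clip:** after both pulls I measured it 1–2 mm from its first position. The last picture shows it upright in its pocket, judged by eye.
- **Cards:** both are standing on edge in the tray.
- **Bystanders:** the pot, gourd and canister look unmoved. I checked this by eye only.
- **Robot:** the gripper was clear of everything at hand-in. No check failed.

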